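# Take down the screen-grading stack

### The job

The grading run is over: take the stack in the yoke apart from the top down, one piece at a time. Stand the lid on the middle of the oblong cork mat, then the small screen in the middle of the round dish, then the large screen in the middle of the square tray, each upright as it stood. Last, lift the bucket straight up off its pivots, holding it upright so that it does not swing over, and stand it gently on the middle of the scale's pan.

Things in the scene. Friction and masses are not known exactly. Their poses are not given: they have to be found in the camera images.
- lid: Lid on top of the stack: flat aluminium disc 38 mm across and 7 mm thick on a dark plug 25 mm across and 6 mm deep that sits loosely (3 to 4 mm play all round) in the small screen's mouth; black upright cylindrical knob 18 mm across in the middle, from 13 to 42 mm above the origin. Origin: centre of the plug's underside, z up. 30 g.
- small_screen: Small screen under the lid: round aluminium ring 50 mm across the outside, 26 mm high (8 to 34 mm above the origin), mouth 33 mm, wire mesh inside; below it a dark plug 36 mm across and 8 mm deep that sits loosely in the large screen's mouth. Origin: centre of the plug's underside, z up. Stands by itself on its plug. 40 g.
- large_screen: Large screen under the small one: round aluminium ring 62 mm across the outside, 28 mm high (8 to 36 mm above the origin), mouth 43 mm, wire mesh inside; below it a dark plug 45 mm across and 8 mm deep that sits loosely in the bucket's mouth. Origin: centre of the plug's underside, z up. Stands by itself on its plug. 60 g.
- bucket: Round steel bucket at the bottom of the stack: 68 mm across, 80 mm high, mouth 51 mm, heavy foot, 0.3 to 0.5 kg. Pivot pins 8 mm thick stand out along its +y and -y, 68 mm above the origin, with 13 mm end caps, 106 mm over the caps. They lie in the yoke's slots, so it hangs and can swing about its y axis; its sides along x are clear for gripping. Origin: centre of its underside, z up.
- yoke: Grey fixed stand: base plate 92 (x) x 124 (y) x 10 mm, two uprights (36 mm wide along x, 8 mm thick) 42 mm to either side along y, tops at 102 mm. Each has an open-topped slot 11 mm wide and 14 mm deep, floor at 88 mm, in which a pin of the bucket lies; the hanging bucket's underside is 24 mm above the origin. Origin: centre of the base's underside, z up.
- cork_mat: Oblong flat cork mat, fixed, 72 (x) x 112 (y) mm, 6 mm thick: the lid's place. Origin: centre of its underside, z up.
- round_dish: Round flat dark steel dish, fixed, 100 mm across, lip 8 mm high, inner floor at 3 mm: the small screen's place. Origin: centre of its underside, z up.
- square_tray: Square flat dark steel tray, fixed, 100 x 100 mm, lip 9 mm high, inner floor at 3 mm: the large screen's place. Origin: centre of its underside, z up.
- pocket_scale: Black pocket scale with a grey rectangular pan, fixed, 142 (x) x 94 (y) mm, 18 mm high to the pan's top: the bucket's place is its pan. Origin: centre of the scale's underside (not of the pan), z up.
- pan (a point): Centre of the scale's pan (92 x 84 mm) on its top face, 18 mm above the table and 18 mm along the scale's +x from its origin.
Mind the look-alikes: they are no part of the job. Leave any turquoise look-alike of the bucket alone.

How it is judged:
On the way, in this order (a step that is already met when the one before it is completed fails the run):
1. the lid stands on the cork mat, let go (horizontal distance between lid and cork_mat below 0.012 m and z of lid in the frame of cork_mat between 0.002 and 0.01 m and angle between lid's own z axis and vertical below 0.1 rad and linear speed of lid below 0.03 m/s and contact force between lid and the fingers below 0.1 N), for 0.2 s.
2. the small screen stands in the round dish, let go (horizontal distance between small_screen and round_dish below 0.012 m and z of small_screen in the frame of round_dish between -0.001 and 0.007 m and angle between small_screen's own z axis and vertical below 0.1 rad and linear speed of small_screen below 0.03 m/s and contact force between small_screen and the fingers below 0.1 N), for 0.2 s.
3. the large screen stands in the square tray, let go (horizontal distance between large_screen and square_tray below 0.012 m and z of large_screen in the frame of square_tray between -0.001 and 0.007 m and angle between large_screen's own z axis and vertical below 0.1 rad and linear speed of large_screen below 0.03 m/s and contact force between large_screen and the fingers below 0.1 N), for 0.2 s.
4. the bucket is lifted clear of the yoke's slots, upright (z of bucket in the frame of yoke above 0.045 m and angle between bucket's own z axis and vertical below 0.3 rad), for 0.1 s.
At the end, for the whole second after the job is handed in: Each thing stands upright (within 0.1 rad), at rest and released at its own place, its foot on the place's surface (within 4 mm) and its centre within 12 mm of the middle: lid on the cork mat, small screen in the round dish, large screen in the square tray, bucket on the scale's pan (all of step 1 and all of step 2 and all of step 3 and horizontal distance between bucket and pan below 0.012 m and z of bucket in the frame of pan between -0.004 and 0.004 m and angle between bucket's own z axis and vertical below 0.1 rad and linear speed of bucket below 0.03 m/s and contact force between bucket and the fingers below 0.1 N); the robot touches nothing.
It fails at once if the bucket swings or tips over by more than 0.6 rad (angle between bucket's own z axis and vertical above 0.6 rad).
It fails at once if the bucket strikes the scale with more than 80 N (contact force between bucket and pocket_scale above 80 N).
It also fails if it takes over 128 s, if anything falls off the work surface, if the arm or the gripper's body presses on something with over 40 N, if the wrist force passes 120 N, or if a joint passes its speed limit or range.

### The arm

A 7-joint arm with a two-finger parallel gripper is mounted at the origin on a cart in front of the work surface, level with it; the furniture and walls round the work are solid. World frame = base frame: x ahead of the robot, y to its left, z up, the work surface at z = 0. Lengths are in m, angles in rad, forces in N, time in s.
With the tool pointing down it reaches from about 0.425 to 1.025 m from the base axis. Payload 3.6 kg.
Tool frame: the origin (TCP) lies between the finger pads; the fingertips stand 25 mm ahead of it and the grasp point (between the pads) lies 6 mm ahead of it; z points along the fingers, y is the line along which they close (so a half turn about z gives the same grasp; the last joint's range is limited). The gripper opens to 85 mm and grips with 20 to 120 N. Pads are 22 mm wide; open, the fingers measure 114 mm over their backs; the gripper's body (76 mm by 85 mm) begins 54 mm behind the grasp point. The pads swing forward as they close: fully open they stand 13 mm farther back than shut.
Start: joints at [-1.224, 0.591, 0.048, 1.609, -0.033, 0.943, -0.034], TCP at [0.309, 0.656, 0.256] pointing down, gripper open.
Joint ranges: [-2.69, 2.69], [-0.47, 2.24], [-1.27, 1.36], [0.19, 2.51], [-1.53, 4.68], [0.08, 2.07], [-3.09, 3.09]. Speed limits (rad/s): [2.57, 2.57, 3.14, 3.14, 3.14, 3.14, 3.14].

### API

Orientations are given as a unit quaternion [x, y, z, w].
In Python, from bench import telemetry, cams, order gives the robot as it stands.
- The arm moves only by the shell command python3 -m handwheel 'ROWS'. ROWS is JSON, one flat list of numbers, 7 for each row, row after row: the shift along the tool's x, y, z as a fraction of full scale, then the turn, a rotation vector about the tool's x, y, z as a fraction of full scale, then the opening, from -1 (shut) to 1 (fully open). In form: [tx, ty, tz, ax, ay, az, jaw, tx, ty, tz, ax, ay, az, jaw, ...]. A call has 1 to 5 rows; each row is the pose to reach, as a shift and turn from the pose commanded when the call began, along the tool's axes at that moment; what a row does not reach only later rows make up. Full scale, the value 1, is 50 cm for a shift and 60 degrees for a turn. A row lasts 1/10 s, in which the tool goes at most 50 mm and 8.59 degrees, less where a joint would pass 70% of its speed; a pose out of reach is approached as far as the arm can. A call with a number of a shift or a turn outside -1 to 1 is refused whole. A call with a gripper value outside its range is refused whole. The fingers move at their own pace and stop on an object; the grip force is fixed at half the most. Time passes only in rows, so rows that repeat a pose let the fingers close. It gives the time, the measured TCP pose, the force, the opening and the grip force at its end, in the units of the state.
- telemetry.sense(): the state, without advancing time (a new reading comes with each control period).
- cams.snapshot(name): name is "side" or "top" or "wrist"; returns a dict with "img" (400x640x3 uint8, red, green, blue), "vfov" (degrees; the focal length in pixels is half the picture's height over the tangent of half this angle, whatever the lens; pixels are square), "cx", "cy" (the principal point, pixels), "dist_coeffs" ([k1, k2, p1, p2, k3] as OpenCV has them; the pictures are not rectified), "position" and "orientation" of the camera in the world. Camera axes: x right, y up, looking along -z (the intrinsics and any distortion apply to the point x, -y, -z); pixel columns grow to the right and rows downward; lengths in m; the calibration is good to about 2 mm. A picture is of the moment at which its call begins. There is no depth.
- order.finish_job(): hands the job in; it is judged then, once.
The state is a dict: "t": time; "joint_positions": joint angles; "dq": joint speeds; "tau": joint torques, N m; "tool_pos": TCP position; "orientation": TCP orientation; "contact_force": force on the tool from outside, world axes, zero at the start; "wrist_torque": the same for the moment, N m; "finger_gap": finger opening in m; "finger_force": force on a finger pad.
Only numpy, scipy, OpenCV 4.12 (cv2) and the standard library are available. Lean on these libraries where they do the work, as an engineer would, in place of code of your own. Each camera call takes 0.05 s, during which the arm holds its last target. There are 200 camera calls.

## Working session

There is one attempt and no reset: what is moved stays moved. The work goes in short steps, Python scripts to look and compute and a shell command to move; the robot and the scene stay as the last step left them, time stands still between calls to the robot, and variables do not carry over. Pictures are saved under pics/ and viewed, at most 14 in all, crops included, and the job is handed in when it is done.

```bash
mkdir -p pics; ls; cat > h.py <<'E'
import numpy as np, cv2, json
from scipy.spatial.transform import Rotation as R
from bench import telemetry, cams, order
def snap(n, fn=None):
    s=cams.snapshot(n)
    if fn: cv2.imwrite('pics/'+fn, cv2.cvtColor(s['img'],cv2.COLOR_RGB2BGR))
    s['img']=s['img'].copy()
    np.save('pics/%s.npy'%n, s, allow_pickle=True)
    return s
def load(n): return np.load('pics/%s.npy'%n,allow_pickle=True).item()
def K(s):
    f=200/np.tan(np.radians(s['vfov'])/2)
    return np.array([[f,0,s['cx']],[0,f,s['cy']],[0,0,1.]]), np.array(s['dist_coeffs'],float)
F=np.diag([1.,-1,-1])
def pix2z(s,uv,z):
    k,d=K(s); p=cv2.undistortPoints(np.array([[uv]],float),k,d)[0,0]
    r=R.from_quat(s['orientation']).as_matrix()@F@np.array([p[0],p[1],1]); c=np.array(s['position'])
    return c+r*(z-c[2])/r[2]
def proj(s,P):
    k,d=K(s); M=F@R.from_quat(s['orientation']).as_matrix().T
    return cv2.projectPoints((np.atleast_2d(P)-s['position'])@M.T,np.zeros(3),np.zeros(3),k,d)[0][:,0]
E
python3 - <<'E'
from h import *
for n in ['top','side','wrist']:
    s=snap(n,n+'0.png'); print(n,s['vfov'],s['cx'],s['cy'],s['dist_coeffs'],s['position'],s['orientation'])
print(telemetry.sense())
E
```

```text
pics
top 57.86039586351847 321.7544929812873 196.87152233437308 [-0.07866388  0.          0.          0.          0.        ] [0.31789134 0.04595669 1.13756876] [-0.06358304  0.05708071  0.71245181 -0.69649939]
side 42.25512954615571 315.80820582593077 201.6649409610842 [-0.10892151  0.          0.          0.          0.        ] [-0.06201665 -0.85713746  0.91425592] [ 0.43283342 -0.12506719 -0.24271784  0.85912832]
wrist 71.18439765441273 318.7616054304428 201.4752787436412 [-0.04173151  0.          0.          0.          0.        ] [0.23713763 0.68908223 0.37345853] [-0.1344081  -0.08358521  0.52875196  0.83388809]
{'t': 0.15, 'joint_positions': array([-1.22348791,  0.59191989,  0.04833384,  1.60947823, -0.03331882,
        0.9426969 , -0.03368214]), 'dq': array([ 9.28454679e-05, -3.31775807e-04, -2.82127616e-04, -3.59975193e-03,
        1.27033350e-04,  3.57656611e-04, -1.03230452e-03]), 'tau': array([ 2.45491254e-03, -5.49250674e+01,  1.54916514e+00, -1.98451906e+01,
        9.44748317e-03,  5.68109244e-03, -1.59782741e-05]), 'tool_pos': array([0.30908653, 0.65518396, 0.25541431]), 'orientation': array([ 2.18590631e-01,  9.75816282e-01, -8.36829792e-04, -1.39697025e-04]), 'contact_force': array([-0.97082969,  0.05399088,  0.75362791]), 'wrist_torque': array([ 0.0145416 , -0.00840914, -0.01084216]), 'finger_force': 0.0, 'finger_gap': 0.08544709759333757}
```

View pics/top0.png

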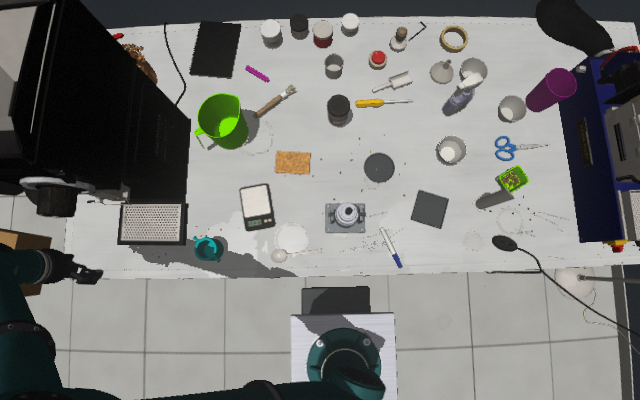

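View pics/side0.png

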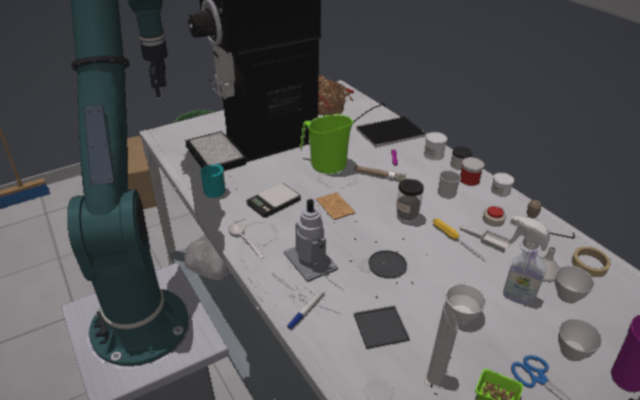

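Top view: the stack in its yoke is at (346,214), cork mat (293,163), round dish (379,167), square tray (430,209), scale (257,207). These could be mistaken for them:
- turquoise bucket at (208,248)
- jars at (339,108) and (334,65)
- black pad at (215,50)
- perforated tray at (153,222)

By the description I choose the grey stack in the grey yoke and the four places listed first. I'll check the choice in one close crop.

```bash
python3 - <<'E'
from h import *
s=load('top'); a=cv2.cvtColor(s['img'],cv2.COLOR_RGB2BGR)[140:250,230:460]
cv2.imwrite('pics/c1.png',cv2.resize(a,None,fx=3.4,fy=3.4,interpolation=cv2.INTER_CUBIC))
for n,uv,z in [('stack/knob',(347,211),.18),('mat',(293,163),.006),('dish',(379,167),.008),('tray',(430,209),.009),('scale',(257,207),.018)]:
    print(n,pix2z(s,uv,z).round(3))
E
```

```text
stack/knob [ 0.443 -0.013  0.18 ]
mat [0.627 0.145 0.006]
dish [ 0.606 -0.132  0.008]
tray [ 0.466 -0.287  0.009]
scale [0.484 0.258 0.018]
```

View pics/c1.png

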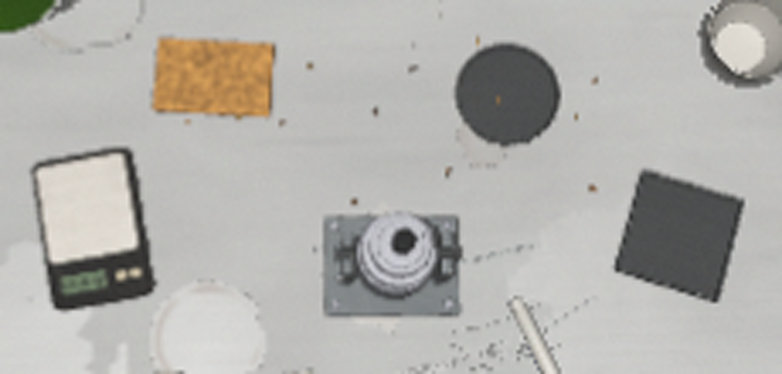

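The crop confirms it: stack in the grey yoke at crop (404,240), mat (214,77), dish (508,94), tray (680,236), pan (88,208). Next I'll fit the known shapes and cross-check the results in the side view.

```bash
cat > fit.py <<'E'
from h import *
from scipy.optimize import least_squares
s=load('top'); w=load('side')
C=lambda L:np.array(L)/3.4+[230-.35,140-.35]
def rect(L,lx,ly,z,yaw0):
    uv=C(L); P=np.array([pix2z(s,p,z)[:2] for p in uv]); c=P.mean(0)
    base=np.array([[-1,-1],[-1,1],[1,1],[1,-1]])*[lx/2,ly/2]
    def f(q):
        Q=base@R.from_euler('z',q[2]).as_matrix()[:2,:2].T+q[:2]
        return np.concatenate([np.min(np.linalg.norm(P[:,None]-Q[None],axis=2),axis=1)])
    r=least_squares(f,[*c,yaw0]); return r.x, c, np.sqrt((r.fun**2).mean())
if __name__=='__main__':
    for n,L,lx,ly,z,y in [('mat',[(160,38),(274,44),(270,116),(153,110)],.072,.112,.006,0),
     ('tray',[(644,170),(744,200),(717,302),(615,270)],.1,.1,.009,-.25),
     ('scale',[(33,161),(130,148),(155,293),(57,309)],.142,.094,.014,.15),
     ('pan',[(35,168),(128,152),(143,246),(48,264)],.092,.084,.018,.15),
     ('yoke',[(323,215),(460,214),(460,316),(323,316)],.092,.124,.010,0)]:
        q,c,e=rect(L,lx,ly,z,y); print(n,q.round(4),c.round(4),'rms',e.round(4),'side px',proj(w,[*q[:2],z]).round(0))
    d=pix2z(s,C([(508,94)])[0],.006); print('dish',d,proj(w,d))
    k=pix2z(s,C([(404,240)])[0],.185); print('knob',k,proj(w,k))
E
python3 fit.py
```

```text
mat [ 0.6291  0.1459 -0.0799] [0.6291 0.1459] rms 0.0011 side px [[335. 204.]]
tray [ 0.4664 -0.2859 -0.3322] [ 0.4664 -0.2859] rms 0.0012 side px [[381. 324.]]
scale [0.4861 0.2584 0.1583] [0.4861 0.2584] rms 0.0025 side px [[274. 198.]]
pan [0.5042 0.2626 0.1555] [0.5042 0.2626] rms 0.0025 side px [[279. 194.]]
yoke [ 0.4451 -0.0165 -0.0241] [ 0.4451 -0.0165] rms 0.0016 side px [[310. 258.]]
dish [ 0.60553129 -0.13239309  0.006     ] [[387.3746037  262.96565036]]
knob [ 0.44467515 -0.01715956  0.185     ] [[310.04734896 203.31626958]]
```

```bash
python3 - <<'E'
from h import *
s=load('side'); a=cv2.cvtColor(s['img'],cv2.COLOR_RGB2BGR)[160:360,230:430]
cv2.imwrite('pics/c2.png',cv2.resize(a,None,fx=3,fy=3,interpolation=cv2.INTER_CUBIC))
E
```

```text
(no output)
```

View pics/c2.png

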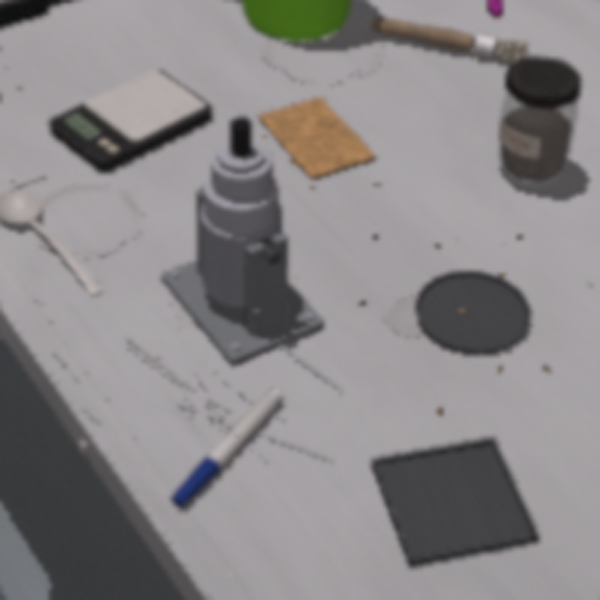

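Both views agree to a few mm; only the tray is off by about 3 px, so I'll refine it from close by. Next, a helper that works out the shifts.

```bash
cat > go.py <<'E'
# python3 go.py x,y,z,yaw ... : successive waypoints -> tool-frame fractions, rows needed
import sys; from h import *
st=telemetry.sense(); p=st['tool_pos']; r=R.from_quat(st['orientation'])
B=np.array([[0,1,0],[1,0,0],[0,0,-1.]])
print('at',p.round(4),'t',round(st['t'],1),'gap',round(st['finger_gap'],4))
for a in sys.argv[1:]:
    v=[float(q) for q in a.split(',')]
    t=R.from_matrix(R.from_euler('z',v[3]).as_matrix()@B); d=np.array(v[:3])-p
    s=r.inv().apply(d)/.5; w=(r.inv()*t).as_rotvec()
    print(a,'->',s.round(4),(w/(np.pi/3)).round(4),'rows',round(max(np.linalg.norm(d)/.05,np.degrees(np.linalg.norm(w))/8.59),1))
    p=np.array(v[:3]); r=t
E
python3 go.py .31,.40,.30,.9 .40,.2,.30,.46 .43,.08,.30,0 .4447,-.017,.26,0
```

```text
at [0.3091 0.6552 0.2554] t 0.1 gap 0.0854
.31,.40,.30,.9 -> [-0.2194 -0.461  -0.0884] [-0.0016  0.0003  0.2197] rows 5.2
.40,.2,.30,.46 -> [-0.3896 -0.2014  0.    ] [0.     0.     0.4202] rows 4.4
.43,.08,.30,0 -> [-0.2417 -0.0528  0.    ] [0.     0.     0.4393] rows 3.1
.4447,-.017,.26,0 -> [-0.194   0.0294  0.08  ] [0. 0. 0.] rows 2.1
```

```bash
python3 -m handwheel '[-0.22,-0.461,-0.088,0,0,0.22,1,-0.22,-0.461,-0.088,0,0,0.22,1,-0.22,-0.461,-0.088,0,0,0.22,1,-0.22,-0.461,-0.088,0,0,0.22,1,-0.22,-0.461,-0.088,0,0,0.22,1]'; python3 go.py .31,.40,.30,.9 .40,.2,.30,.46 .4447,-.017,.28,0
```

```text
t: 0.65
tool_pos: [0.3102, 0.4071, 0.2988]
orientation: [0.329, 0.944, -0.0, 0.0]
contact_force: [1.0, -0.1, 1.0]
finger_gap: 0.0857
finger_force: 0.0
at [0.3102 0.4071 0.2988] t 0.7 gap 0.0857
.31,.40,.30,.9 -> [-0.0086 -0.0114 -0.0024] [-0.0004  0.0002 -0.0002] rows 0.1
.40,.2,.30,.46 -> [-0.3896 -0.2014  0.    ] [0.     0.     0.4202] rows 4.4
.4447,-.017,.28,0 -> [-0.4286 -0.1126  0.04  ] [0.     0.     0.4393] rows 4.4
```

```bash
python3 -m handwheel '[-0.4,-0.212,0,0,0,0.42,1,-0.4,-0.212,0,0,0,0.42,1,-0.4,-0.212,0,0,0,0.42,1,-0.4,-0.212,0,0,0,0.42,1,-0.4,-0.212,0,0,0,0.42,1]' >/dev/null; python3 -m handwheel '[-0.43,-0.113,0.04,0,0,0.44,1,-0.43,-0.113,0.04,0,0,0.44,1,-0.43,-0.113,0.04,0,0,0.44,1,-0.43,-0.113,0.04,0,0,0.44,1,-0.43,-0.113,0.04,0,0,0.44,1]'; python3 - <<'E'
from h import *
s=snap('wrist','w1.png'); st=telemetry.sense(); r=R.from_quat(st['orientation'])
print(st['tool_pos'],st['joint_positions'].round(2), 'cam in tool',r.inv().apply(s['position']-st['tool_pos']))
print('knob px predicted',proj(s,[[.4447,-.017,.194],[.445,-.0165,.104]]))
E
```

```text
t: 1.65
tool_pos: [0.4458, -0.0203, 0.2788]
orientation: [0.71, 0.705, -0.0, 0.001]
contact_force: [0.3, -0.8, -1.2]
finger_gap: 0.0854
finger_force: 0.0
[ 0.44636392 -0.02263565  0.27881818] [-0.5   0.23  0.53  2.21 -0.17  0.74  0.14] cam in tool [ 0.08162325 -0.00053402 -0.11831134]
knob px predicted [[316.68539319 213.00532041]
 [317.38647774 183.19645334]]
```

View pics/w1.png

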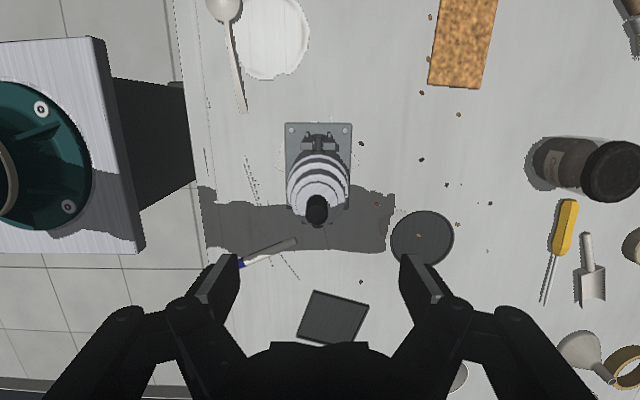

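Wrist view: the knob top is at about (317,215) against (317,213) predicted, so the stack position is good to about 1 mm. The dish is at (422,238) and the tray at (333,318). I'll check those two and compute the descent.

```bash
python3 - <<'E'
from h import *
s=load('wrist')
print('dish',pix2z(s,(422,238.5),.006),'knob',pix2z(s,(317,215),.194))
print(proj(s,[[.6055,-.1324,.006],[.4664,-.2859,.009]]))
E
python3 go.py .4447,-.0172,.24,0 .4447,-.0172,.193,0
```

```text
dish [ 0.60607189 -0.13146406  0.006     ] knob [ 0.44492831 -0.01865683  0.194     ]
[[421.56867461 239.05077633]
 [331.3993158  321.38879025]]
at [ 0.4464 -0.0226  0.2788] t 1.7 gap 0.0856
.4447,-.0172,.24,0 -> [ 0.0111 -0.0035  0.0776] [ 0.0014  0.003  -0.0096] rows 0.8
.4447,-.0172,.193,0 -> [0.    0.    0.094] [0. 0. 0.] rows 0.9
```

```bash
python3 -m handwheel '[0.0095,-0.0035,0.078,0.0014,0.003,-0.0096,1,0.0095,-0.0035,0.078,0.0014,0.003,-0.0096,1,0.0095,-0.0035,0.13,0.0014,0.003,-0.0096,1,0.0095,-0.0035,0.172,0.0014,0.003,-0.0096,1,0.0095,-0.0035,0.172,0.0014,0.003,-0.0096,1]'; python3 -m handwheel '[0,0,0,0,0,0,-1,0,0,0,0,0,0,-1,0,0,0,0,0,0,-1,0,0,0,0,0,0,-1,0,0,0,0,0,0,-1]';python3 -m handwheel '[0,0,0,0,0,0,-1,0,0,0,0,0,0,-1,0,0,0,0,0,0,-1]'
```

```text
t: 2.2
tool_pos: [0.4427, -0.0104, 0.1917]
orientation: [0.704, 0.711, -0.001, -0.003]
contact_force: [-0.0, -0.2, 0.2]
finger_gap: 0.0853
finger_force: 0.0
t: 2.7
tool_pos: [0.4446, -0.0109, 0.1935]
orientation: [0.704, 0.71, 0.001, -0.001]
contact_force: [-0.1, 0.8, 5.7]
finger_gap: 0.0159
finger_force: 58.4
t: 3.0
tool_pos: [0.4446, -0.011, 0.1934]
orientation: [0.704, 0.71, 0.001, -0.002]
contact_force: [-0.7, -0.4, 6.2]
finger_gap: 0.0162
finger_force: 58.4
```

```bash
python3 -m handwheel '[0,0,-0.01,0,0,0,-1,0,0,-0.04,0,0,0,-1,0,0,-0.09,0,0,0,-1,0,0,-0.14,0,0,0,-1,0,0,-0.14,0,0,0,-1]';python3 -m handwheel '[0,0,0,0,0,0,-1,0,0,0,0,0,0,-1,0,0,0,0,0,0,-1]'; python3 - <<'E'
from h import *
s=snap('wrist','w2.png'); q=snap('side'); p=telemetry.sense()['tool_pos']; print(p)
a=s['img'][130:400,180:480,::-1]; b=q['img'][90:290,230:380,::-1]
a=cv2.resize(a,None,fx=1.4,fy=1.4); b=cv2.resize(b,None,fx=2.4,fy=2.4,interpolation=cv2.INTER_CUBIC)
o=np.zeros((max(len(a),len(b)),a.shape[1]+b.shape[1],3),np.uint8); o[:len(a),:a.shape[1]]=a;o[:len(b),a.shape[1]:]=b
cv2.imwrite('pics/w2c.png',o); print(o.shape)
E
```

```text
t: 3.5
tool_pos: [0.4463, -0.0115, 0.2654]
orientation: [0.704, 0.71, 0.003, 0.0]
contact_force: [0.8, -0.5, -0.6]
finger_gap: 0.0161
finger_force: 58.5
t: 3.8
tool_pos: [0.4434, -0.0113, 0.2618]
orientation: [0.704, 0.71, -0.0, -0.002]
contact_force: [-0.2, -0.5, 0.3]
finger_gap: 0.0161
finger_force: 58.5
[ 0.44373331 -0.01131797  0.26200617]
(480, 780, 3)
```

View pics/w2c.png

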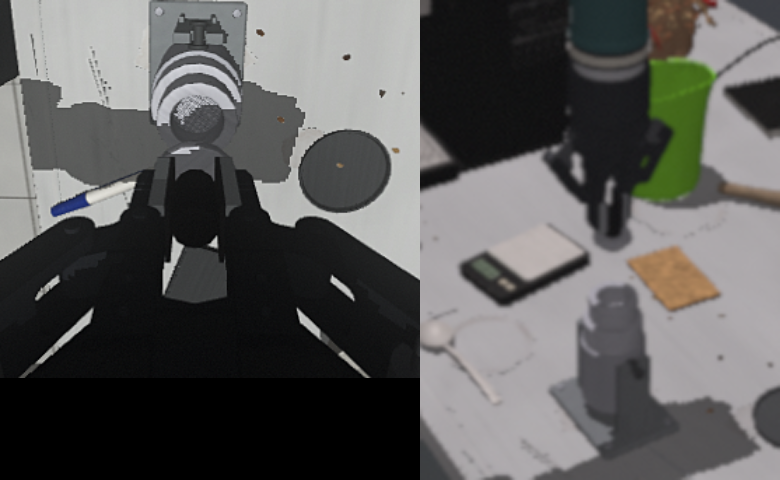

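Wrist crop: the lid is held between the fingers with its disc's near edge at crop (195,147), and the small screen's mesh is exposed below. In the side crop the lid hangs level. I'll work out the lid's offset in the hand.

```bash
python3 - <<'E'
from h import *
s=load('wrist'); p=telemetry.sense()['tool_pos']
for z in (.0285,.0355):
  e=pix2z(s,(319.3,235.5),p[2]-z); print('lid edge',e,'centre y-tcp',e[1]-.019-p[1])
# small screen mouth rim: crop circle centre
print('predicted ctr px', proj(s,[[.4447,-.018,.158]]), 'crop',(proj(s,[[.4447,-.018,.158]])-[180,130])*1.4)
E
python3 go.py .4447,-.0172,.24,0 .4447,-.0172,.193,0
```

```text
lid edge [ 4.43871450e-01 -4.08638515e-04  2.33506175e-01] centre y-tcp -0.00809067103973323
lid edge [ 0.44389838 -0.00366862  0.22650617] centre y-tcp -0.011350650661580327
predicted ctr px [[320.1253836  216.68080298]] crop [[196.17553704 121.35312417]]
at [ 0.4437 -0.0113  0.262 ] t 3.9 gap 0.0162
.4447,-.0172,.24,0 -> [-0.0119  0.002   0.044 ] [-0.0031 -0.0026  0.0085] rows 0.5
.4447,-.0172,.193,0 -> [0.    0.    0.094] [0. 0. 0.] rows 0.9
```

```bash
python3 go.py .629,.154,.20,0 .629,.154,.10,0
```

```text
at [ 0.4437 -0.0113  0.262 ] t 3.9 gap 0.0162
.629,.154,.20,0 -> [0.327  0.3739 0.1237] [-0.0031 -0.0026  0.0085] rows 5.1
.629,.154,.10,0 -> [0.  0.  0.2] [0. 0. 0.] rows 2.0
```

```bash
python3 -m handwheel '[0.327,0.374,0.06,-0.003,-0.0026,0.0085,-1,0.327,0.374,0.06,-0.003,-0.0026,0.0085,-1,0.327,0.374,0.06,-0.003,-0.0026,0.0085,-1,0.327,0.374,0.12,-0.003,-0.0026,0.0085,-1,0.327,0.374,0.12,-0.003,-0.0026,0.0085,-1]' >/dev/null;python3 -m handwheel '[0,0,0.2,0,0,0,-1,0,0,0.2,0,0,0,-1,0,0,0.2,0,0,0,-1,0,0,0.2,0,0,0,-1,0,0,0.2,0,0,0,-1]'; python3 -m handwheel '[0,0,0,0,0,0,-1,0,0,0,0,0,0,-1,0,0,0,0,0,0,-1]'; python3 go.py .629,.154,.06,0 .629,.154,.049,0; python3 - <<'E'
from h import *
s=snap('wrist','w3.png'); q=snap('side')
a=s['img'][20:400,100:540,::-1]; b=q['img'][130:260,270:400,::-1]
b=cv2.resize(b,None,fx=2.6,fy=2.6,interpolation=cv2.INTER_CUBIC)
o=np.zeros((380,a.shape[1]+b.shape[1],3),np.uint8); o[:len(a),:a.shape[1]]=a;o[:len(b),a.shape[1]:]=b
cv2.imwrite('pics/w3c.png',o); print(o.shape)
print('mat corners',proj(s,[[.629+i*.036,.146+j*.056,.006] for i,j in((-1,-1),(-1,1),(1,1),(1,-1))])-[100,20])
E
```

```text
t: 4.9
tool_pos: [0.6262, 0.1489, 0.1086]
orientation: [0.707, 0.707, 0.002, 0.002]
contact_force: [-0.1, -0.1, 0.6]
finger_gap: 0.0164
finger_force: 58.7
t: 5.2
tool_pos: [0.6251, 0.1495, 0.1078]
orientation: [0.707, 0.707, 0.002, 0.001]
contact_force: [-0.8, 0.3, -0.4]
finger_gap: 0.0161
finger_force: 58.7
at [0.6251 0.1495 0.1078] t 5.2 gap 0.0161
.629,.154,.06,0 -> [0.0089 0.0074 0.0956] [ 0.004  -0.0014  0.0002] rows 1.0
.629,.154,.049,0 -> [0.    0.    0.022] [0. 0. 0.] rows 0.2
(380, 778, 3)
mat corners [[182.38532468 251.73301169]
 [176.51528631 126.55575888]
 [268.71644786 126.50428341]
 [261.8179463  251.46337542]]
```

View pics/w3c.png

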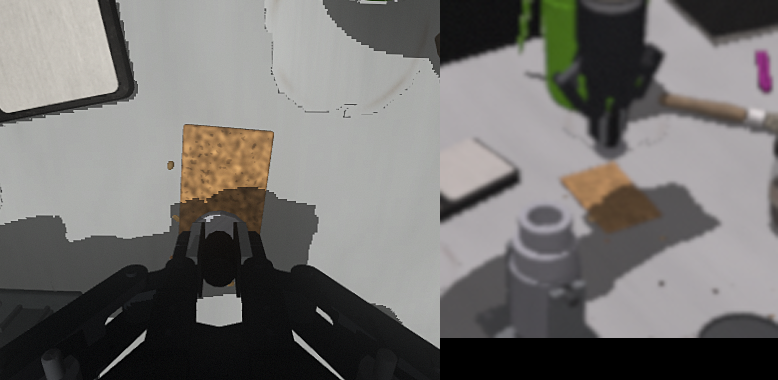

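The mat's far corners appear at crop (183,124) and (273,132), which matches the fit with its yaw. The lid is still level in the fingers. Lowering.

```bash
python3 -m handwheel '[0.009,0.0074,0.05,0.004,-0.0014,0,-1,0.009,0.0074,0.09,0.004,-0.0014,0,-1,0.009,0.0074,0.105,0.004,-0.0014,0,-1,0.009,0.0074,0.11,0.004,-0.0014,0,-1,0.009,0.0074,0.11,0.004,-0.0014,0,-1]';python3 -m handwheel '[0,0,0.006,0,0,0,-1,0,0,0.006,0,0,0,-1,0,0,0.006,0,0,0,-1]'
```

```text
t: 5.8
tool_pos: [0.6283, 0.1535, 0.0513]
orientation: [0.707, 0.707, -0.001, -0.0]
contact_force: [0.3, 0.1, -0.6]
finger_gap: 0.0164
finger_force: 58.7
t: 6.1
tool_pos: [0.6284, 0.1538, 0.0486]
orientation: [0.707, 0.707, -0.001, -0.0]
contact_force: [-0.2, -0.7, -0.3]
finger_gap: 0.0157
finger_force: 58.7
```

```bash
python3 -m handwheel '[0,0,0.002,0,0,0,-1,0,0,0.002,0,0,0,-1,0,0,0.002,0,0,0,-1]'; python3 -m handwheel '[0,0,0,0,0,0,-0.3,0,0,0,0,0,0,-0.3,0,0,0,0,0,0,0,0,0,0,0,0,0,1,0,0,0,0,0,0,1]'; python3 -m handwheel '[0,0,0,0,0,0,1,0,0,-0.04,0,0,0,1,0,0,-0.1,0,0,0,1,0,0,-0.2,0,0,0,1,0,0,-0.3,0,0,0,1]'; python3 -m handwheel '[0,0,0,0,0,0,1,0,0,0,0,0,0,1]'; python3 - <<'E'
from h import *
s=snap('wrist','w4.png'); q=snap('side')
a=s['img'][20:400,100:540,::-1]; b=q['img'][130:260,270:400,::-1]
b=cv2.resize(b,None,fx=2.6,fy=2.6,interpolation=cv2.INTER_CUBIC)
o=np.zeros((380,a.shape[1]+b.shape[1],3),np.uint8); o[:len(a),:a.shape[1]]=a;o[:len(b),a.shape[1]:]=b
cv2.imwrite('pics/w4c.png',o)
print('lid disc ctr pred',proj(s,[[.629,.146,.019],[.629,.146,.048]])-[100,20])
E
python3 go.py .4447,-.017,.26,0
```

```text
t: 6.4
tool_pos: [0.6285, 0.1538, 0.0478]
orientation: [0.707, 0.707, -0.001, -0.0]
contact_force: [-1.0, 0.1, 5.7]
finger_gap: 0.0159
finger_force: 59.2
t: 6.9
tool_pos: [0.6281, 0.1538, 0.0469]
orientation: [0.707, 0.707, -0.001, -0.001]
contact_force: [-0.4, 0.2, 0.6]
finger_gap: 0.0702
finger_force: 0.0
t: 7.4
tool_pos: [0.6278, 0.1538, 0.1979]
orientation: [0.707, 0.707, -0.002, -0.001]
contact_force: [0.8, 0.7, -0.0]
finger_gap: 0.0855
finger_force: 0.0
t: 7.6
tool_pos: [0.6293, 0.1541, 0.1988]
orientation: [0.707, 0.707, 0.0, 0.0]
contact_force: [-0.9, -0.2, -0.2]
finger_gap: 0.0855
finger_force: 0.0
lid disc ctr pred [[217.89672387 172.77369312]
 [217.87051956 180.85620543]]
at [0.6274 0.1541 0.1961] t 7.7 gap 0.0853
.4447,-.017,.26,0 -> [-0.3421 -0.3662 -0.1257] [-0.0045  0.0012  0.0005] rows 5.2
```

View pics/w4c.png

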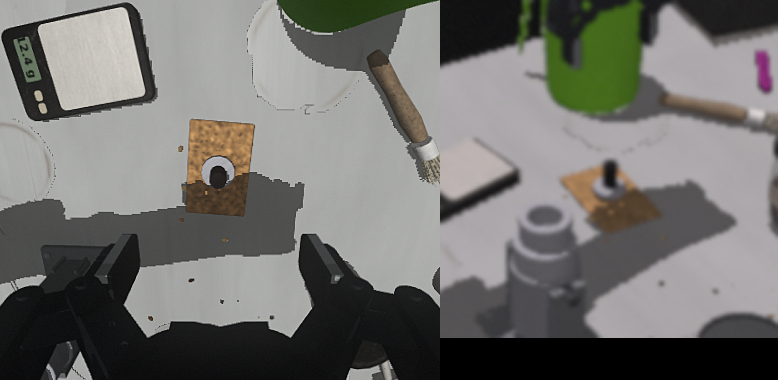

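The lid stands on the middle of the mat: disc at crop (218,172), mat centre (217.5,168), both as predicted. Moving on to the small screen.

```bash
python3 -m handwheel '[-0.342,-0.369,-0.11,-0.0045,0.0012,0,1,-0.342,-0.369,-0.11,-0.0045,0.0012,0,1,-0.342,-0.369,-0.11,-0.0045,0.0012,0,1,-0.342,-0.369,-0.11,-0.0045,0.0012,0,1,-0.342,-0.369,-0.11,-0.0045,0.0012,0,1]'>/dev/null; python3 -m handwheel '[0,0,0,0,0,0,1,0,0,0,0,0,0,1,0,0,0,0,0,0,1,0,0,0,0,0,0,1,0,0,0,0,0,0,1]'; python3 go.py .4447,-.018,.20,0 .4447,-.018,.16,0; python3 - <<'E'
from h import *
s=snap('wrist'); print('pred mouth ctr', proj(s,[[.4447,-.018,.158]]))
a=s['img'][130:330,220:420]; cv2.imwrite('pics/w5c.png',cv2.resize(a[:,:,::-1],None,fx=2.5,fy=2.5,interpolation=cv2.INTER_CUBIC))
E
```

```text
t: 8.7
tool_pos: [0.4503, -0.0112, 0.2506]
orientation: [0.706, 0.708, 0.0, 0.001]
contact_force: [-0.5, -0.1, -1.1]
finger_gap: 0.0851
finger_force: 0.0
at [ 0.4503 -0.0112  0.2506] t 8.7 gap 0.0851
.4447,-.018,.20,0 -> [-0.0135 -0.0114  0.1012] [0.0015 0.0004 0.0021] rows 1.0
.4447,-.018,.16,0 -> [0.   0.   0.08] [0. 0. 0.] rows 0.8
pred mouth ctr [[311.19067978 221.349966  ]]
```

View pics/w5c.png

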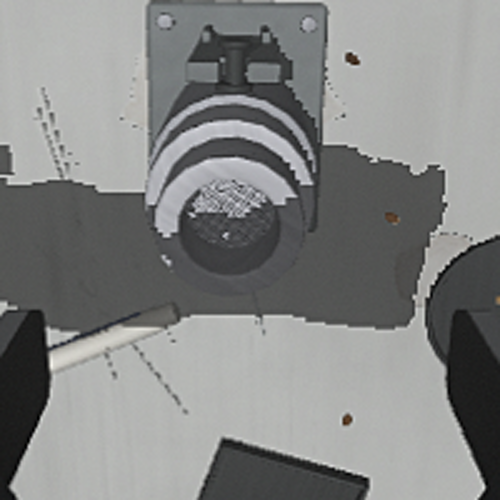

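The ring's outer circle is centred at crop (233,227), i.e. image (313,221), so the small screen is at about (0.446, -0.018). Descend and grip.

```bash
python3 -m handwheel '[-0.0135,-0.0086,0.1,0.0015,0,0.002,1,-0.0135,-0.0086,0.1,0.0015,0,0.002,1,-0.0135,-0.0086,0.15,0.0015,0,0.002,1,-0.0135,-0.0086,0.181,0.0015,0,0.002,1,-0.0135,-0.0086,0.181,0.0015,0,0.002,1]';python3 -m handwheel '[0,0,0,0,0,0,1,0,0,0,0,0,0,1]'; python3 -m handwheel '[0,0,0,0,0,0,0.3,0,0,0,0,0,0,0.1,0,0,0,0,0,0,-0.2,0,0,0,0,0,0,-1,0,0,0,0,0,0,-1]';python3 -m handwheel '[0,0,0,0,0,0,-1,0,0,0,0,0,0,-1]'
```

```text
t: 9.25
tool_pos: [0.4448, -0.0184, 0.1601]
orientation: [0.708, 0.706, -0.001, -0.001]
contact_force: [-0.1, -0.4, -0.1]
finger_gap: 0.0856
finger_force: 0.0
t: 9.45
tool_pos: [0.4464, -0.0187, 0.1619]
orientation: [0.708, 0.706, 0.001, 0.001]
contact_force: [0.5, -0.4, 0.4]
finger_gap: 0.0856
finger_force: 0.0
t: 9.95
tool_pos: [0.4458, -0.0187, 0.1614]
orientation: [0.708, 0.706, 0.001, 0.0]
contact_force: [-0.5, -0.5, 7.3]
finger_gap: 0.0473
finger_force: 60.4
t: 10.15
tool_pos: [0.4458, -0.0187, 0.1614]
orientation: [0.708, 0.706, 0.001, 0.0]
contact_force: [-1.6, 0.5, 7.1]
finger_gap: 0.0476
finger_force: 60.4
```

```bash
python3 -m handwheel '[0,0,-0.01,0,0,0,-1,0,0,-0.04,0,0,0,-1,0,0,-0.09,0,0,0,-1,0,0,-0.14,0,0,0,-1,0,0,-0.14,0,0,0,-1]';python3 -m handwheel '[0,0,0,0,0,0,-1,0,0,0,0,0,0,-1,0,0,0,0,0,0,-1]';  python3 go.py .6058,-.132,.20,0 .6058,-.132,.07,0
```

```text
t: 10.65
tool_pos: [0.4473, -0.019, 0.2332]
orientation: [0.708, 0.706, 0.003, 0.002]
contact_force: [0.1, 0.2, -1.2]
finger_gap: 0.0474
finger_force: 61.7
t: 10.95
tool_pos: [0.4446, -0.0188, 0.2298]
orientation: [0.708, 0.706, -0.001, -0.0]
contact_force: [0.7, -0.0, -0.6]
finger_gap: 0.0474
finger_force: 61.7
at [ 0.4446 -0.0188  0.2298] t 10.9 gap 0.0474
.6058,-.132,.20,0 -> [-0.2258  0.3228  0.059 ] [-0.0014  0.0001 -0.0018] rows 4.0
.6058,-.132,.07,0 -> [0.   0.   0.26] [0. 0. 0.] rows 2.6
```

```bash
python3 -m handwheel '[-0.226,0.323,0.03,0,0,0,-1,-0.226,0.323,0.03,0,0,0,-1,-0.226,0.323,0.06,0,0,0,-1,-0.226,0.323,0.06,0,0,0,-1,-0.226,0.323,0.06,0,0,0,-1]' >/dev/null;python3 -m handwheel '[0,0,0,0,0,0,-1,0,0,0.1,0,0,0,-1,0,0,0.18,0,0,0,-1,0,0,0.26,0,0,0,-1,0,0,0.26,0,0,0,-1]'; python3 -m handwheel '[0,0,0,0,0,0,-1,0,0,0,0,0,0,-1,0,0,0,0,0,0,-1]'; python3 go.py .6058,-.132,.043,0
```

```text
t: 11.95
tool_pos: [0.6013, -0.1291, 0.066]
orientation: [0.707, 0.707, -0.003, -0.006]
contact_force: [-0.5, 0.3, -0.4]
finger_gap: 0.0477
finger_force: 62.0
t: 12.25
tool_pos: [0.6082, -0.1323, 0.0732]
orientation: [0.708, 0.706, 0.001, 0.002]
contact_force: [-0.5, 0.1, -1.0]
finger_gap: 0.048
finger_force: 62.0
at [ 0.6082 -0.1323  0.0732] t 12.2 gap 0.048
.6058,-.132,.043,0 -> [ 0.0007 -0.0051  0.0603] [ 0.0045  0.0005 -0.0017] rows 0.6
```

```bash
python3 -m handwheel '[0,-0.003,0.03,0,0,0,-1,0,-0.003,0.045,0,0,0,-1,0,-0.003,0.053,0,0,0,-1,0,-0.003,0.053,0,0,0,-1,0,-0.003,0.053,0,0,0,-1]';python3 -m handwheel '[0,0,0,0,0,0,-1,0,0,0,0,0,0,-1,0,0,0,0,0,0,-1,0,0,0,0,0,0,-1]'; python3 go.py .6058,-.132,.041,0
```

```text
t: 12.75
tool_pos: [0.6052, -0.1322, 0.0439]
orientation: [0.708, 0.706, 0.0, 0.0]
contact_force: [0.2, -0.6, 0.2]
finger_gap: 0.0471
finger_force: 62.0
t: 13.15
tool_pos: [0.6054, -0.1321, 0.0444]
orientation: [0.708, 0.706, 0.0, 0.0]
contact_force: [-1.3, -1.1, -0.4]
finger_gap: 0.0475
finger_force: 62.0
at [ 0.6054 -0.1321  0.0444] t 13.2 gap 0.0475
.6058,-.132,.041,0 -> [0.0001 0.0007 0.0067] [ 0.0009 -0.0002 -0.0018] rows 0.1
```

```bash
python3 -m handwheel '[0,0,0.004,0,0,0,-1,0,0,0.006,0,0,0,-1,0,0,0.0075,0,0,0,-1,0,0,0.0075,0,0,0,-1]';python3 -m handwheel '[0,0,0.001,0,0,0,-1,0,0,0.001,0,0,0,-1]'
```

```text
t: 13.55
tool_pos: [0.6053, -0.132, 0.0408]
orientation: [0.708, 0.706, 0.0, -0.0]
contact_force: [-0.8, 0.5, 4.4]
finger_gap: 0.0477
finger_force: 62.4
t: 13.75
tool_pos: [0.6052, -0.132, 0.0407]
orientation: [0.708, 0.706, 0.0, -0.0]
contact_force: [-1.3, 1.0, 7.0]
finger_gap: 0.0475
finger_force: 63.0
```

Contact with the dish. Release, rise, look, and go back over the stack.

```bash
python3 -m handwheel '[0,0,0,0,0,0,0.3,0,0,0,0,0,0,0.6,0,0,0,0,0,0,1,0,0,0,0,0,0,1,0,0,0,0,0,0,1]'; python3 -m handwheel '[0,0,-0.02,0,0,0,1,0,0,-0.1,0,0,0,1,0,0,-0.2,0,0,0,1,0,0,-0.3,0,0,0,1,0,0,-0.4,0,0,0,1]'; python3 -m handwheel '[0,0,0,0,0,0,1,0,0,0,0,0,0,1,0,0,0,0,0,0,1,0,0,0,0,0,0,1]'; python3 - <<'E'
from h import *
s=snap('wrist'); cv2.imwrite('pics/w6.png',s['img'][:,:,::-1])
print('screen top ctr, dish ctr, tray, stack',proj(s,[[.6055,-.132,.037],[.6058,-.132,.006],[.4664,-.2859,.009],[.4455,-.0175,.132]]))
E
python3 go.py .4455,-.0175,.22,0
```

```text
t: 14.25
tool_pos: [0.6053, -0.1321, 0.0398]
orientation: [0.708, 0.706, 0.0, 0.0]
contact_force: [0.5, -0.3, 0.1]
finger_gap: 0.085
finger_force: 0.0
t: 14.75
tool_pos: [0.6047, -0.1321, 0.2425]
orientation: [0.708, 0.706, 0.0, 0.0]
contact_force: [1.6, 0.0, -0.3]
finger_gap: 0.0854
finger_force: 0.0
t: 15.15
tool_pos: [0.604, -0.1316, 0.2382]
orientation: [0.708, 0.706, -0.001, -0.001]
contact_force: [-0.3, 0.1, 0.9]
finger_gap: 0.0853
finger_force: 0.0
screen top ctr, dish ctr, tray, stack [[320.14578514 181.45052049]
 [320.3062404  175.57188226]
 [224.52575207 279.97011971]
 [107.99943462  65.32478413]]
at [ 0.6041 -0.1317  0.2382] t 15.2 gap 0.0852
.4455,-.0175,.22,0 -> [ 0.2278 -0.3175  0.0375] [-0.0028 -0.0007 -0.0018] rows 3.9
```

View pics/w6.png

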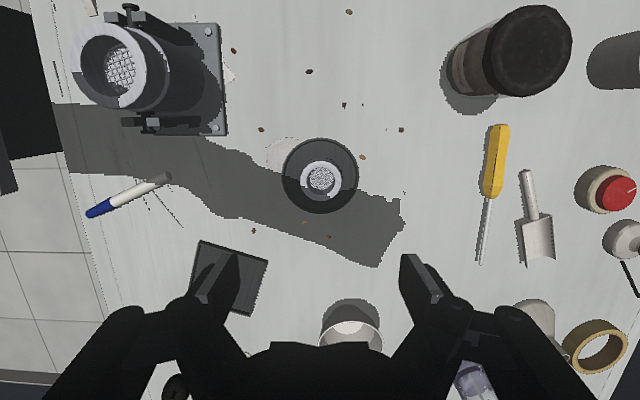

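The small screen stands centred in the dish: screen (321,181), dish (320,176), as predicted. The large screen in the yoke is at about (113,73). I'll move above it and measure it.

```bash
python3 -m handwheel '[0.228,-0.317,0,-0.003,0,0,1,0.228,-0.317,0,-0.003,0,0,1,0.228,-0.317,0.02,-0.003,0,0,1,0.228,-0.317,0.0375,-0.003,0,0,1,0.228,-0.317,0.0375,-0.003,0,0,1]'>/dev/null; python3 -m handwheel '[0,0,0,0,0,0,1,0,0,0,0,0,0,1,0,0,0,0,0,0,1,0,0,0,0,0,0,1,0,0,0,0,0,0,1]'; python3 go.py .4455,-.0175,.22,0; python3 - <<'E'
from h import *
s=snap('wrist'); print('pred', proj(s,[[.4455,-.0175,.132]]))
a=s['img'][100:400,200:440]; cv2.imwrite('pics/w7c.png',cv2.resize(a[:,:,::-1],None,fx=2,fy=2,interpolation=cv2.INTER_CUBIC))
t=np.arange(0,2*np.pi,.1)
print('pred ring bbox crop', [(f(proj(s,np.c_[.4455+.031*np.cos(t),-.0175+.031*np.sin(t),.132+0*t]),0)-[200,100])*2 for f in (np.min,np.max)])
E
```

```text
t: 16.2
tool_pos: [0.4476, -0.0184, 0.2212]
orientation: [0.708, 0.706, 0.001, 0.002]
contact_force: [-0.3, -0.5, -0.1]
finger_gap: 0.0853
finger_force: 0.0
at [ 0.4476 -0.0184  0.2212] t 16.2 gap 0.0853
.4455,-.0175,.22,0 -> [ 0.0018 -0.0043  0.0024] [ 0.0042  0.0002 -0.0028] rows 0.1
pred [[315.01467155 214.05431054]]
pred ring bbox crop [array([151.78529945, 151.65723977]), array([308.1122111 , 298.10784667])]
```

View pics/w7c.png

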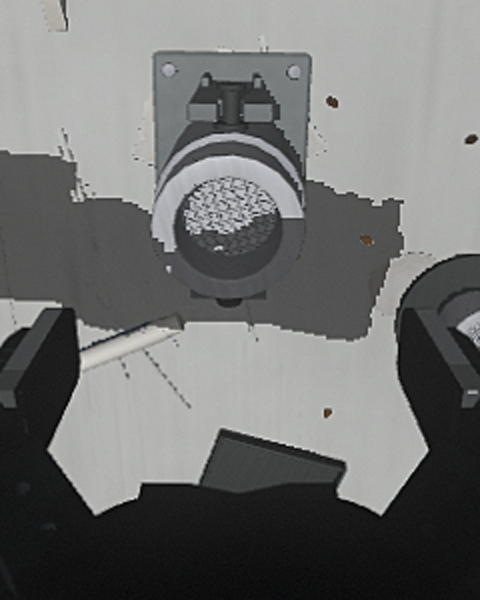

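The ring's bbox is 153–306 × 154–300 against 152–308 × 152–298 predicted, so the large screen is at about (0.4453, -0.0183) and the bucket hangs upright. Descend and grip.

```bash
python3 -m handwheel '[0.0005,-0.003,0.08,0.002,0,-0.002,1,0.0005,-0.003,0.14,0.002,0,-0.002,1,0.0005,-0.003,0.176,0.002,0,-0.002,1,0.0005,-0.003,0.176,0.002,0,-0.002,1,0.0005,-0.003,0.176,0.002,0,-0.002,1]' >/dev/null;python3 -m handwheel '[0,0,0,0,0,0,1,0,0,0,0,0,0,1,0,0,0,0,0,0,1]'; python3 -m handwheel '[0,0,0,0,0,0,0.7,0,0,0,0,0,0,0.5,0,0,0,0,0,0,0.3,0,0,0,0,0,0,-1,0,0,0,0,0,0,-1]';python3 -m handwheel '[0,0,0,0,0,0,-1,0,0,0,0,0,0,-1]'
```

```text
t: 17.05
tool_pos: [0.4463, -0.0174, 0.1339]
orientation: [0.707, 0.707, 0.001, 0.001]
contact_force: [-0.7, -0.5, -0.6]
finger_gap: 0.0853
finger_force: 0.0
t: 17.55
tool_pos: [0.4458, -0.0174, 0.1339]
orientation: [0.707, 0.707, 0.001, 0.0]
contact_force: [-1.8, 1.4, 11.5]
finger_gap: 0.0606
finger_force: 62.1
t: 17.75
tool_pos: [0.4458, -0.0175, 0.1339]
orientation: [0.707, 0.707, 0.001, 0.0]
contact_force: [-1.6, 0.4, 10.9]
finger_gap: 0.0608
finger_force: 62.1
```

```bash
python3 -m handwheel '[0,0,-0.01,0,0,0,-1,0,0,-0.025,0,0,0,-1,0,0,-0.06,0,0,0,-1,0,0,-0.12,0,0,0,-1,0,0,-0.18,0,0,0,-1]';python3 -m handwheel '[0,0,0,0,0,0,-1,0,0,0,0,0,0,-1,0,0,0,0,0,0,-1,0,0,0,0,0,0,-1]';  python3 go.py .467,-.220,.22,0; python3 - <<'E'
from h import *
s=snap('wrist'); q=snap('side')
a=s['img'][20:400,100:540,::-1]; b=q['img'][110:290,270:400,::-1]
b=cv2.resize(b,None,fx=2.6,fy=2.6,interpolation=cv2.INTER_CUBIC)
o=np.zeros((len(b),a.shape[1]+b.shape[1],3),np.uint8); o[:len(a),:a.shape[1]]=a;o[:len(b),a.shape[1]:]=b
cv2.imwrite('pics/w8c.png',o); print(o.shape)
t=np.arange(0,2*np.pi,.1)
print('pred bucket rim bbox crop', [(f(proj(s,np.c_[.4453+.034*np.cos(t),-.0175+.034*np.sin(t),.104+0*t]),0)-[100,20]) for f in (np.min,np.max)])
E
```

```text
t: 18.25
tool_pos: [0.4449, -0.0177, 0.224]
orientation: [0.707, 0.707, -0.0, 0.0]
contact_force: [1.3, 0.1, -1.0]
finger_gap: 0.0604
finger_force: 64.9
t: 18.65
tool_pos: [0.4447, -0.0175, 0.2222]
orientation: [0.707, 0.707, -0.0, -0.0]
contact_force: [-0.3, -0.1, -0.8]
finger_gap: 0.0605
finger_force: 65.0
at [ 0.4447 -0.0175  0.2222] t 18.6 gap 0.0605
.467,-.220,.22,0 -> [-0.405   0.0444  0.0044] [-0.0007  0.0001  0.0002] rows 4.1
(468, 778, 3)
pred bucket rim bbox crop [array([180.89295174, 145.76852007]), array([257.05398352, 218.04157153])]
```

View pics/w8c.png

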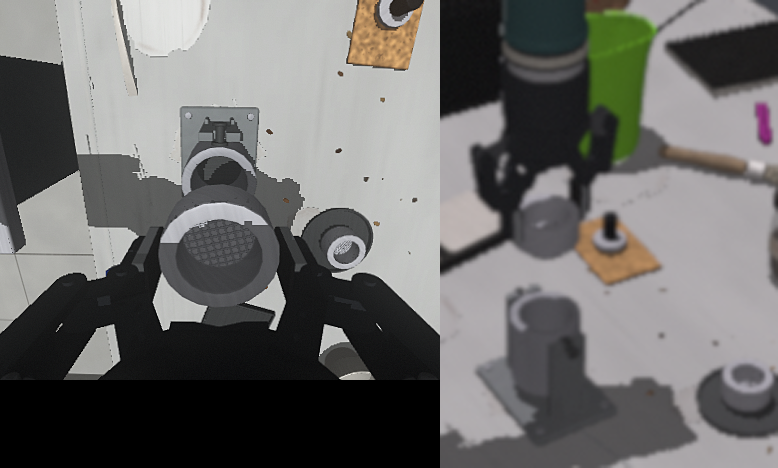

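Bucket rim is at crop (183–256, from 147), still hanging upright and as predicted. The large screen is level in the grip, and the lid and small screen are standing. I'll move past the tray so the wrist camera sees it clear, and locate it by segmentation.

```bash
python3 -m handwheel '[-0.32,0.03,0,0,0,0,-1,-0.32,0.03,0,0,0,0,-1,-0.32,0.03,0,0,0,0,-1,-0.32,0.03,0,0,0,0,-1,-0.32,0.03,0,0,0,0,-1]'>/dev/null; python3 -m handwheel '[-0.32,0.015,-0.06,0,0,0,-1,-0.32,0.015,-0.06,0,0,0,-1,-0.32,0.015,-0.06,0,0,0,-1,-0.32,0.015,-0.06,0,0,0,-1,-0.32,0.015,-0.06,0,0,0,-1]';python3 -m handwheel '[0,0,0,0,0,0,-1,0,0,0,0,0,0,-1,0,0,0,0,0,0,-1,0,0,0,0,0,0,-1]'; python3 - <<'E'
from h import *
s=snap('wrist','w9.png'); im=s['img'].astype(int)
t=np.array([[.4664+.05*(i*np.cos(-.33)-j*np.sin(-.33)),-.2859+.05*(i*np.sin(-.33)+j*np.cos(-.33)),.009] for i,j in((-1,-1),(-1,1),(1,1),(1,-1))])
print('pred',proj(s,t).round(1).tolist(), proj(s,[.4664,-.2859,.009]))
c=proj(s,[.4664,-.2859,.003])[0].astype(int); print('col',im[c[1],c[0]], im[c[1]-20,c[0]])
# grey edges: floodfill from centre
g=cv2.GaussianBlur(s['img'],(3,3),0); m=np.zeros((402,642),np.uint8)
cv2.floodFill(g.copy(),m,(int(c[0]),int(c[1])-15),0,(6,6,6),(6,6,6),4|(255<<8)|cv2.FLOODFILL_MASK_ONLY)
m=cv2.morphologyEx(m[1:-1,1:-1],cv2.MORPH_OPEN,np.ones((3,3),np.uint8))
k=max(cv2.findContours(m,cv2.RETR_EXTERNAL,cv2.CHAIN_APPROX_NONE)[0],key=cv2.contourArea)
print(cv2.contourArea(k),cv2.boxPoints(cv2.minAreaRect(k)).round(1).tolist(), cv2.approxPolyDP(k,5,True)[:,0].tolist())
cv2.drawContours(o:=s['img'][:,:,::-1].copy(),[k],-1,(0,255,0),1); cv2.imwrite('pics/w9c.png',o)
E
python3 go.py .467,-.285,.2,0
```

```text
t: 19.75
tool_pos: [0.4683, -0.3383, 0.2531]
orientation: [0.708, 0.707, 0.001, 0.001]
contact_force: [0.5, 0.3, -0.8]
finger_gap: 0.0606
finger_force: 64.9
t: 20.15
tool_pos: [0.4684, -0.3359, 0.2528]
orientation: [0.706, 0.708, 0.001, -0.0]
contact_force: [-0.6, 0.2, -0.5]
finger_gap: 0.0604
finger_force: 64.9
pred [[267.8, 159.1], [290.7, 81.0], [367.9, 109.3], [339.9, 183.4]] [[316.57021208 134.71580791]]
col [38 39 38] [73 75 75]
5883.0 [[266.0, 160.0], [291.1000061035156, 84.69999694824219], [367.0, 110.0], [341.8999938964844, 185.3000030517578]] [[293, 89], [270, 160], [340, 183], [365, 111]]
at [ 0.4683 -0.3363  0.2529] t 20.2 gap 0.0609
.467,-.285,.2,0 -> [ 0.1026 -0.0027  0.106 ] [ 0.0014 -0.0009  0.0017] rows 1.5
```

The segmented tray centre (316.5,135) matches the prediction (316.6,134.7), so the tray fit holds. Placing the large screen.

```bash
python3 -m handwheel '[0.1015,-0.003,0.05,0.001,0,0.0017,-1,0.1015,-0.003,0.1,0.001,0,0.0017,-1,0.1015,-0.003,0.2,0.001,0,0.0017,-1,0.1015,-0.003,0.3,0.001,0,0.0017,-1,0.1015,-0.003,0.36,0.001,0,0.0017,-1]' >/dev/null;python3 -m handwheel '[0,0,0,0,0,0,-1,0,0,0,0,0,0,-1,0,0,0,0,0,0,-1,0,0,0,0,0,0,-1]';python3 go.py .4664,-.2855,.043,0
```

```text
t: 21.1
tool_pos: [0.4682, -0.2876, 0.075]
orientation: [0.708, 0.707, 0.001, 0.002]
contact_force: [-1.2, 0.2, -0.3]
finger_gap: 0.0605
finger_force: 65.3
at [ 0.4682 -0.2876  0.075 ] t 21.1 gap 0.0605
.4664,-.2855,.043,0 -> [ 0.0042 -0.0038  0.064 ] [ 0.0038  0.0017 -0.0015] rows 0.6
```

```bash
python3 -m handwheel '[0.004,-0.002,0.03,0,0,0,-1,0.004,-0.002,0.05,0,0,0,-1,0.004,-0.002,0.06,0,0,0,-1,0.004,-0.002,0.06,0,0,0,-1,0.004,-0.002,0.06,0,0,0,-1]' >/dev/null;python3 -m handwheel '[0,0,0,0,0,0,-1,0,0,0,0,0,0,-1,0,0,0,0,0,0,-1,0,0,0,0,0,0,-1]';python3 go.py .4664,-.2855,.041,0
```

```text
t: 22.0
tool_pos: [0.466, -0.2848, 0.0432]
orientation: [0.708, 0.707, 0.0, 0.0]
contact_force: [-0.6, 0.1, -0.9]
finger_gap: 0.0604
finger_force: 65.3
at [ 0.466  -0.2848  0.0432] t 22.0 gap 0.0604
.4664,-.2855,.041,0 -> [-0.0014  0.0007  0.0044] [ 0.0008 -0.0001 -0.0015] rows 0.0
```

```bash
python3 -m handwheel '[-0.001,0,0.003,0,0,0,-1,-0.001,0,0.005,0,0,0,-1,-0.001,0,0.005,0,0,0,-1]';python3 -m handwheel '[0,0,0.001,0,0,0,-1,0,0,0.001,0,0,0,-1]'
```

```text
t: 22.3
tool_pos: [0.4661, -0.2854, 0.0414]
orientation: [0.708, 0.706, 0.001, 0.0]
contact_force: [-1.1, 0.5, 7.0]
finger_gap: 0.0604
finger_force: 66.1
t: 22.5
tool_pos: [0.466, -0.2854, 0.0413]
orientation: [0.708, 0.706, 0.001, 0.0]
contact_force: [-1.6, 2.0, 12.1]
finger_gap: 0.0601
finger_force: 66.5
```

Contact. Release, rise, and go back over the bucket.

```bash
python3 -m handwheel '[0,0,0,0,0,0,0.6,0,0,0,0,0,0,0.8,0,0,0,0,0,0,1,0,0,0,0,0,0,1,0,0,0,0,0,0,1]'; python3 -m handwheel '[0,0,-0.02,0,0,0,1,0,0,-0.1,0,0,0,1,0,0,-0.2,0,0,0,1,0,0,-0.3,0,0,0,1,0,0,-0.34,0,0,0,1]' >/dev/null; python3 -m handwheel '[0,0,0,0,0,0,1,0,0,0,0,0,0,1,0,0,0,0,0,0,1,0,0,0,0,0,0,1]'; python3 - <<'E'
from h import *
s=snap('wrist'); cv2.imwrite('pics/w10.png',s['img'][:,:,::-1])
print('pred screen top, tray',proj(s,[[.4662,-.2862,.039],[.4664,-.2860,.009]]))
E
python3 go.py .446,-.1,.23,0 .446,-.0175,.18,0
```

```text
t: 23.0
tool_pos: [0.4659, -0.2852, 0.0399]
orientation: [0.708, 0.707, 0.0, -0.0]
contact_force: [-0.2, -0.5, -0.8]
finger_gap: 0.0854
finger_force: 0.0
t: 23.9
tool_pos: [0.4649, -0.2847, 0.2087]
orientation: [0.708, 0.707, -0.0, -0.001]
contact_force: [-0.1, 0.3, -0.5]
finger_gap: 0.0852
finger_force: 0.0
pred screen top, tray [[319.79686155 189.68707481]
 [319.89759806 182.59914558]]
at [ 0.4651 -0.2848  0.2088] t 23.9 gap 0.0855
.446,-.1,.23,0 -> [ 0.3696 -0.0388 -0.0419] [-0.0019 -0.0013 -0.0015] rows 3.7
.446,-.0175,.18,0 -> [0.165 0.    0.1  ] [0. 0. 0.] rows 1.9
```

View pics/w10.png

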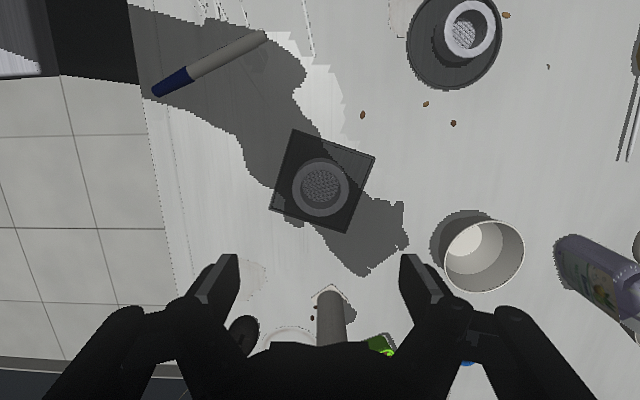

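The large screen is centred in the tray: tray (321,182), screen (320,188). Going over the bucket.

```bash
python3 -m handwheel '[0.37,-0.039,-0.042,-0.002,-0.001,-0.0015,1,0.37,-0.039,-0.042,-0.002,-0.001,-0.0015,1,0.37,-0.039,-0.042,-0.002,-0.001,-0.0015,1,0.37,-0.039,-0.042,-0.002,-0.001,-0.0015,1,0.37,-0.039,-0.042,-0.002,-0.001,-0.0015,1]'>/dev/null; python3 -m handwheel '[0.165,0,0.1,0,0,0,1,0.165,0,0.1,0,0,0,1,0.165,0,0.1,0,0,0,1,0.165,0,0.1,0,0,0,1,0.165,0,0.1,0,0,0,1]' >/dev/null; python3 -m handwheel '[0,0,0,0,0,0,1,0,0,0,0,0,0,1,0,0,0,0,0,0,1,0,0,0,0,0,0,1]'; python3 - <<'E'
from h import *
s=snap('wrist')
t=np.arange(0,2*np.pi,.1)
print('pred bucket rim bbox crop', [(f(proj(s,np.c_[.4453+.034*np.cos(t),-.0175+.034*np.sin(t),.104+0*t]),0)-[170,60])*2 for f in (np.min,np.max)])
a=s['img'][60:340,170:470]; cv2.imwrite('pics/w11.png',cv2.resize(a[:,:,::-1],None,fx=2,fy=2,interpolation=cv2.INTER_CUBIC))
E
python3 go.py .4453,-.0175,.13,0 .4453,-.0175,.084,0
```

```text
t: 25.35
tool_pos: [0.4469, -0.0182, 0.1813]
orientation: [0.707, 0.707, 0.001, 0.001]
contact_force: [0.7, 0.4, 0.0]
finger_gap: 0.0851
finger_force: 0.0
pred bucket rim bbox crop [array([201.22390115, 231.24963393]), array([381.82345356, 399.32139151])]
at [ 0.4468 -0.0181  0.1813] t 25.4 gap 0.0851
.4453,-.0175,.13,0 -> [ 0.0012 -0.0034  0.1025] [ 0.003   0.0007 -0.0005] rows 1.0
.4453,-.0175,.084,0 -> [0.    0.    0.092] [0. 0. 0.] rows 0.9
```

View pics/w11.png

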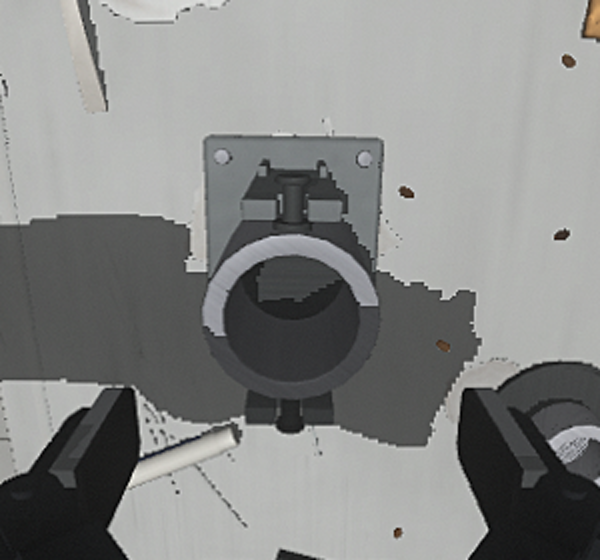

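The bucket's rim bbox is 203–380 × 233–400 against 201–382 × 231–399 predicted. It is upright, its pins lie in the slots, and its sides along x are clear. Descend and grip.

```bash
python3 -m handwheel '[0.0005,-0.002,0.05,0.002,0,0,1,0.0005,-0.002,0.1,0.002,0,0,1,0.0005,-0.002,0.15,0.002,0,0,1,0.0005,-0.002,0.19,0.002,0,0,1,0.0005,-0.002,0.194,0.002,0,0,1]' ;python3 -m handwheel '[0,0,0,0,0,0,1,0,0,0,0,0,0,1,0,0,0,0,0,0,1,0,0,0,0,0,0,1]'; python3 go.py .4453,-.0175,.084,0
```

```text
t: 25.9
tool_pos: [0.445, -0.0177, 0.0824]
orientation: [0.707, 0.707, -0.001, -0.001]
contact_force: [-0.3, 0.2, -0.2]
finger_gap: 0.0856
finger_force: 0.0
t: 26.3
tool_pos: [0.4465, -0.0175, 0.0849]
orientation: [0.707, 0.707, 0.001, 0.001]
contact_force: [-0.6, -0.1, -0.6]
finger_gap: 0.085
finger_force: 0.0
at [ 0.4465 -0.0175  0.0849] t 26.3 gap 0.085
.4453,-.0175,.084,0 -> [ 0.0001 -0.0025  0.0017] [0.0023 0.0008 0.0002] rows 0.0
```

```bash
python3 -m handwheel '[0,-0.001,0,0,0,0,0.8,0,-0.001,0,0,0,0,0.65,0,-0.001,0,0,0,0,0.5,0,-0.001,0,0,0,0,-1,0,-0.001,0,0,0,0,-1]' ;python3 -m handwheel '[0,0,0,0,0,0,-1,0,0,0,0,0,0,-1,0,0,0,0,0,0,-1]'
```

```text
t: 26.8
tool_pos: [0.4457, -0.0175, 0.0845]
orientation: [0.707, 0.707, 0.0, 0.001]
contact_force: [-0.8, 1.3, 6.1]
finger_gap: 0.0659
finger_force: 64.7
t: 27.1
tool_pos: [0.4457, -0.0175, 0.0845]
orientation: [0.707, 0.707, 0.0, 0.001]
contact_force: [0.1, 0.9, 5.9]
finger_gap: 0.0659
finger_force: 64.7
```

```bash
python3 -m handwheel '[0,0,-0.01,0,0,0,-1,0,0,-0.025,0,0,0,-1,0,0,-0.045,0,0,0,-1,0,0,-0.07,0,0,0,-1,0,0,-0.1,0,0,0,-1]';python3 -m handwheel '[0,0,-0.05,0,0,0,-1,0,0,-0.1,0,0,0,-1,0,0,-0.13,0,0,0,-1,0,0,-0.13,0,0,0,-1,0,0,-0.13,0,0,0,-1]';python3 -m handwheel '[0,0,0,0,0,0,-1,0,0,0,0,0,0,-1,0,0,0,0,0,0,-1,0,0,0,0,0,0,-1]'
python3 - <<'E'
from h import *
s=snap('side'); w=snap('wrist'); p=telemetry.sense()['tool_pos']
# hanging bucket check: outline in the side image
z0=p[2]-.0845+.024; print('bucket foot z',z0); c=np.array([p[0],-.018,0])
print('pred top/foot px', proj(s,[c+[0,0,z0+.08],c+[0,0,z0]]))
t=np.arange(0,2*np.pi,.05); rim=np.c_[c[0]+.0345*np.cos(t),c[1]+.0345*np.sin(t),z0+.08+0*t]
print('rim bbox pred', proj(w,rim).min(0),proj(w,rim).max(0))
g=cv2.Canny(cv2.GaussianBlur(cv2.cvtColor(w['img'],cv2.COLOR_RGB2GRAY),(3,3),0),30,80); dt=cv2.distanceTransform(255-g,cv2.DIST_L2,5)
best=[]
for dx in np.arange(-.006,.0061,.001):
  for dy in np.arange(-.01,.0101,.001):
    for r in (.0255,.034):
      pass
    e=0
    for r in (.0255,.034):
      q=proj(w,np.c_[c[0]+dx+r*np.cos(t),c[1]+dy+r*np.sin(t),z0+.08+0*t]).round().astype(int)
      e+=np.minimum(dt[q[:,1].clip(0,399),q[:,0].clip(0,639)],4).mean()
    best.append((e,dx,dy))
print(sorted(best)[:4])
E
python3 go.py .5040,.262,.16,0
```

```text
t: 27.6
tool_pos: [0.4449, -0.0176, 0.1347]
orientation: [0.707, 0.707, -0.0, 0.0]
contact_force: [0.7, -0.1, -4.8]
finger_gap: 0.0655
finger_force: 68.0
t: 28.1
tool_pos: [0.4449, -0.0172, 0.1991]
orientation: [0.707, 0.707, 0.0, 0.0]
contact_force: [0.7, -0.5, -5.1]
finger_gap: 0.0659
finger_force: 68.6
t: 28.5
tool_pos: [0.4452, -0.0177, 0.1986]
orientation: [0.707, 0.707, -0.001, 0.0]
contact_force: [-0.5, 0.6, -5.0]
finger_gap: 0.0657
finger_force: 68.6
bucket foot z 0.1382907344976485
pred top/foot px [[310.45855649 191.90839159]
 [310.50390013 218.92902786]]
rim bbox pred [237.45181654 233.39691149] [399.22193597 367.01988955]
[(np.float32(3.4029777), np.float64(0.0), np.float64(-8.673617379884035e-18)), (np.float32(3.464563), np.float64(0.0), np.float64(0.0009999999999999905)), (np.float32(3.9725976), np.float64(0.001), np.float64(-8.673617379884035e-18)), (np.float32(4.0040975), np.float64(0.001), np.float64(0.0009999999999999905))]
at [ 0.4454 -0.0177  0.1988] t 28.6 gap 0.0656
.5040,.262,.16,0 -> [0.5594 0.1172 0.077 ] [ 0.0001  0.001  -0.0002] rows 5.8
```

The rim fit puts the bucket exactly where predicted, so it is upright and centred in the hand; the load reads about 5 N. I'll move towards the scale, stopping short so the wrist camera sees the pan clear.

```bash
python3 -m handwheel '[0.41,0.117,0,0,0.001,0,-1,0.41,0.117,0,0,0.001,0,-1,0.41,0.117,0,0,0.001,0,-1,0.41,0.117,0,0,0.001,0,-1,0.41,0.117,0,0,0.001,0,-1]'>/dev/null; python3 -m handwheel '[0,0,0,0,0,0,-1,0,0,0,0,0,0,-1,0,0,0,0,0,0,-1,0,0,0,0,0,0,-1,0,0,0,0,0,0,-1]'
python3 - <<'E'
from h import *
T=load('top'); print('machine',[pix2z(T,u,0).round(3) for u in ((187,243),(190,205),(190,120))])
s=snap('wrist','w12.png'); c=np.array([.504,.262,.018]); y=.157
co=np.array([c+[.5*(.092*i*np.cos(y)-.084*j*np.sin(y)),.5*(.092*i*np.sin(y)+.084*j*np.cos(y)),0] for i,j in((-1,-1),(-1,1),(1,1),(1,-1))])
print('pred',proj(s,co).round(1).tolist(),proj(s,c))
g=cv2.GaussianBlur(s['img'],(3,3),0)
for dy in(0,.015,.03):
  q=proj(s,c+[0,dy,0])[0].astype(int); m=np.zeros((402,642),np.uint8)
  cv2.floodFill(g.copy(),m,(int(q[0]),int(q[1])),0,(5,5,5),(5,5,5),4|(255<<8)|cv2.FLOODFILL_MASK_ONLY)
  k=max(cv2.findContours(m[1:-1,1:-1],cv2.RETR_EXTERNAL,cv2.CHAIN_APPROX_NONE)[0],key=cv2.contourArea)
  print(q,g[q[1],q[0]],cv2.contourArea(k),cv2.approxPolyDP(k,6,True)[:,0].tolist())
E
python3 go.py .504,.262,.13,0
```

```text
t: 29.6
tool_pos: [0.5038, 0.1861, 0.199]
orientation: [0.708, 0.706, 0.0, 0.0]
contact_force: [0.3, 0.5, -4.4]
finger_gap: 0.0654
finger_force: 68.6
machine [array([0.376, 0.485, 0.   ]), array([0.498, 0.48 , 0.   ]), array([0.788, 0.493, 0.   ])]
pred [[282.3, 161.0], [265.7, 78.2], [357.8, 62.1], [367.2, 147.3]] [[318.20136613 113.74468474]]
[318 113] [222 218 210] 7054.5 [[355, 65], [269, 79], [285, 158], [364, 144]]
[318  98] [229 227 221] 7054.5 [[355, 65], [269, 79], [285, 158], [364, 144]]
[318  82] [229 227 221] 7054.5 [[355, 65], [269, 79], [285, 158], [364, 144]]
at [0.5039 0.1864 0.199 ] t 29.6 gap 0.0657
.504,.262,.13,0 -> [ 1.512e-01 -1.000e-04  1.381e-01] [ 0.0005 -0.0002 -0.0017] rows 2.0
```

The pan's corners average (318,111.5) against (318,112) predicted, so the pan is at (0.504, 0.2625). The machine is well clear (y > 0.48). Lowering in stages.

```bash
python3 -m handwheel '[0.08,0,0.02,0,0,-0.0017,-1,0.152,0,0.05,0,0,-0.0017,-1,0.152,0,0.09,0,0,-0.0017,-1,0.152,0,0.14,0,0,-0.0017,-1,0.152,0,0.18,0,0,-0.0017,-1]'>/dev/null; python3 -m handwheel '[0,0,0,0,0,0,-1,0,0,0,0,0,0,-1,0,0,0,0,0,0,-1,0,0,0,0,0,0,-1,0,0,0,0,0,0,-1]';python3 go.py .504,.2625,.083,0
```

```text
t: 30.65
tool_pos: [0.5046, 0.2637, 0.1099]
orientation: [0.706, 0.708, 0.001, 0.0]
contact_force: [0.0, 0.3, -4.6]
finger_gap: 0.0659
finger_force: 69.1
at [0.5046 0.2637 0.1099] t 30.6 gap 0.0659
.504,.2625,.083,0 -> [-0.0026 -0.0013  0.0538] [ 0.0021 -0.0012  0.0017] rows 0.5
```

```bash
python3 -m handwheel '[-0.002,-0.001,0.015,0.001,0,0,-1,-0.002,-0.001,0.03,0.001,0,0,-1,-0.002,-0.001,0.042,0.001,0,0,-1,-0.002,-0.001,0.05,0.001,0,0,-1,-0.002,-0.001,0.053,0.001,0,0,-1]'>/dev/null; python3 -m handwheel '[0,0,0,0,0,0,-1,0,0,0,0,0,0,-1,0,0,0,0,0,0,-1,0,0,0,0,0,0,-1]';python3 go.py .504,.2625,.0785,0
```

```text
t: 31.55
tool_pos: [0.5037, 0.2626, 0.0827]
orientation: [0.706, 0.708, 0.0, -0.0]
contact_force: [-0.4, 0.9, -5.3]
finger_gap: 0.0655
finger_force: 69.4
at [0.5037 0.2626 0.0827] t 31.6 gap 0.0655
.504,.2625,.0785,0 -> [-0.0002  0.0006  0.0084] [ 0.0001 -0.0005  0.0017] rows 0.1
```

```bash
python3 -m handwheel '[0,0,0.002,0,0,0,-1,0,0,0.004,0,0,0,-1,0,0,0.006,0,0,0,-1,0,0,0.0065,0,0,0,-1,0,0,0.0065,0,0,0,-1]';python3 -m handwheel '[0,0,0.001,0,0,0,-1,0,0,0.0015,0,0,0,-1,0,0,0.0015,0,0,0,-1]'
```

```text
t: 32.05
tool_pos: [0.5035, 0.2625, 0.0794]
orientation: [0.707, 0.708, -0.0, -0.0]
contact_force: [-1.1, -0.9, 0.3]
finger_gap: 0.0659
finger_force: 69.6
t: 32.35
tool_pos: [0.5035, 0.2625, 0.0794]
orientation: [0.707, 0.708, 0.0, -0.001]
contact_force: [-1.3, -0.8, 5.6]
finger_gap: 0.0659
finger_force: 70.6
```

The bucket stands on the pan: the load has gone from -5 to +5 N. Release gently, rise, and verify all four numerically.

```bash
python3 -m handwheel '[0,0,0,0,0,0,0.65,0,0,0,0,0,0,0.8,0,0,0,0,0,0,1,0,0,0,0,0,0,1,0,0,0,0,0,0,1]'; python3 -m handwheel '[0,0,-0.02,0,0,0,1,0,0,-0.08,0,0,0,1,0,0,-0.16,0,0,0,1,0,0,-0.24,0,0,0,1,0,0,-0.3,0,0,0,1]' >/dev/null; python3 -m handwheel '[0,0,0,0,0,0,1,0,0,0,0,0,0,1,0,0,0,0,0,0,1,0,0,0,0,0,0,1,0,0,0,0,0,0,1]'
python3 - <<'E'
from h import *
t=np.arange(0,2*np.pi,.05)
def circ(s,x,y,rz):
  g=cv2.Canny(cv2.GaussianBlur(cv2.cvtColor(s['img'],cv2.COLOR_RGB2GRAY),(3,3),0),30,80); dt=cv2.distanceTransform(255-g,cv2.DIST_L2,5); b=[]
  for dx in np.arange(-.012,.0121,.001):
    for dy in np.arange(-.012,.0121,.001):
      e=0
      for r,z in rz:
        q=proj(s,np.c_[x+dx+r*np.cos(t),y+dy+r*np.sin(t),z+0*t]).round().astype(int)
        e+=np.minimum(dt[q[:,1].clip(0,399),q[:,0].clip(0,639)],4).mean()
      b.append((round(float(e)/len(rz),2),round(x+dx,4),round(y+dy,4)))
  return sorted(b)[:2]
w=snap('wrist','w13.png'); T=snap('top','top13.png'); snap('side','side13.png')
print('bucket wrist',circ(w,.504,.2625,[(.0255,.098),(.034,.098)]))
print('bucket top  ',circ(T,.504,.2625,[(.0255,.098),(.034,.098)]))
print('lid top',circ(T,.629,.146,[(.019,.019)]))
print('small top',circ(T,.6055,-.132,[(.025,.037),(.0165,.037)]))
print('large top',circ(T,.4662,-.2862,[(.031,.039),(.0215,.039)]))
E
```

```text
t: 32.85
tool_pos: [0.5036, 0.2625, 0.0784]
orientation: [0.706, 0.708, -0.0, -0.0]
contact_force: [-0.0, 0.3, -0.8]
finger_gap: 0.0856
finger_force: 0.0
t: 33.85
tool_pos: [0.503, 0.2621, 0.2273]
orientation: [0.707, 0.708, -0.001, -0.0]
contact_force: [-1.0, 0.2, 0.1]
finger_gap: 0.0855
finger_force: 0.0
bucket wrist [(0.44, np.float64(0.504), np.float64(0.2625)), (0.5, np.float64(0.505), np.float64(0.2625))]
bucket top   [(0.74, np.float64(0.505), np.float64(0.2625)), (0.74, np.float64(0.505), np.float64(0.2635))]
lid top [(0.58, np.float64(0.626), np.float64(0.151)), (0.59, np.float64(0.625), np.float64(0.151))]
small top [(0.27, np.float64(0.6065), np.float64(-0.13)), (0.29, np.float64(0.6065), np.float64(-0.129))]
large top [(0.22, np.float64(0.4672), np.float64(-0.2842)), (0.24, np.float64(0.4662), np.float64(-0.2842))]
```

```bash
python3 -c "
from bench import order; print(order.finish_job())"
```

```text
the job is handed in; nothing more can be done
None
```

The job is handed in (no verdict came back): by my last measurements the lid, both screens and the bucket stand upright, released and within about 6 mm of their middles (the lid's last top-view reading was the loosest), at about 34 s of the 128 s allowed.

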